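# Wedge a bearing housing tight in a clamping fixture

### The arm

A 6-joint arm with a two-finger parallel gripper is mounted at the origin on a cart in front of the work surface, level with it; the furniture and walls round the work are solid. World frame = base frame: x ahead of the robot, y to its left, z up, the work surface at z = 0. Lengths are in m, angles in rad, forces in N, time in s.
With the tool pointing down it reaches from about 0.3 to 0.775 m from the base axis. Payload 14.6 kg.
Tool frame: the origin (TCP) lies midway between the tips of the shut fingers; the grasp point (between the pads) lies 19 mm behind it (ctrl.pinch_z is the distance from the TCP to the grasp point, in m); z points along the fingers, y is the line along which they close (so a half turn about z gives the same grasp; the last joint's range is limited). The gripper opens to 94 mm and grips with 3 to 60 N. Pads are 16 mm wide; open, the fingers measure 119 mm over their backs; the gripper's body (75 mm by 177 mm) begins 78 mm behind the grasp point.
Start: joints at [1.151, 0.3, 1.521, -0, 1.321, -0.067], TCP at [0.19, 0.516, 0.205] pointing down, gripper open.
Joint ranges: [-3.03, 3.03], [-0.79, 2.21], [0.23, 2.52], [-1.04, 4.18], [0, 3.07], [-2.55, 2.55]. Speed limits (rad/s): [2.22, 2.22, 2.57, 3.14, 3.14, 3.14].

### API

Orientations are given as [roll, pitch, yaw] about the fixed x, y, z axes, in that order (R = Rz(yaw) Ry(pitch) Rx(roll)).
In Python, from station import ctrl gives the robot as it stands.
- The arm moves only by the tool jog_arm, never from a script. Its argument "motion" is a list of rows, each a list of 7 numbers: the shift along the tool's x, y, z in m, then the turn, a rotation vector about the tool's x, y, z in rad, then the opening, from -1 (shut) to 1 (fully open). In form: [[tx, ty, tz, rx, ry, rz, gripper], ...]. A call has 1 to 5 rows; each row shifts and turns the commanded pose from where the row before left it, along the tool's axes as they then stand; what a row does not reach is not made up. A row lasts 1/10 s, in which the tool goes at most 50 mm and 8.59 degrees, less where a joint would pass 70% of its speed; a pose out of reach is approached as far as the arm can. A call is refused whole if a number of a shift passes 0.05 or a number of a turn 0.15, either way. A call with a gripper value outside its range is refused whole. The fingers move at their own pace and stop on an object; "squeeze" is the grip in N (left out, the last holds). Time passes only in rows, so rows that do not move let the fingers close. It gives the time, the measured TCP pose, the force, the opening and the grip force at its end, in the units of the state.
- ctrl.get_obs(): the state, without advancing time (a new reading comes with each control period).
- ctrl.camera(name): name is "scene" or "top" or "wrist"; returns the picture (480x640x3 uint8, red, green, blue); there is no depth.
- ctrl.camera_model(name): a dict with "intrinsics" (3x3 intrinsics, pixels), "rvec" (rotation vector, rad) and "tvec" (3), from world to camera coordinates, as OpenCV has them. Camera axes: x right, y down, z forward; pixel columns grow to the right and rows downward; lengths in m; the calibration is good to about 2 mm. The wrist camera is an equidistant fisheye: a pixel r from the principal point sees the ray r / f radians off the axis. A picture is of the moment at which its call begins: read the wrist's pose just before it. camera_model takes no time and is no camera call; for the wrist camera it gives the pose at the moment of the call.
- ctrl.hand_in(): hands the job in; it is judged then, once.
The state is a dict: "time_s": time; "qpos": joint angles; "joint_vel": joint speeds; "tau": joint torques, N m; "ee_pos": TCP position; "eef_rot": TCP orientation; "force": force on the tool from outside, world axes, zero at the start; "moment": the same for the moment, N m; "grip_width": finger opening in m; "grip_force": force on a finger pad.
Only numpy, scipy, OpenCV 4.12 (cv2) and the standard library are available. Lean on these libraries where they do the work, as an engineer would, in place of code of your own. Each camera call takes 0.05 s, during which the arm holds its last target. There are 200 camera calls.

### The job

Load the aluminium bearing housing into the steel fixture, its long side against the rail. Then set the loose steel wedge, thin end first, flat into the slot between housing and tapered cheek and drive it in by pushing or tapping its thick end until it locks firmly, but do not force it further. Leave the oil bottle, the jar and the wheel hub alone.

Things in the scene. Friction and masses are not known exactly. Their poses are not given: they have to be found in the camera images.
- fixture: steel fixture fixed on the bench: base plate 145 x 140 mm, 12 mm thick (x -72 to 72, y -64 to 76 mm). Origin on the bench under it. On its left (+y) a dark adjustable cheek stands 36 mm above the plate, x -27 to 72 mm; its inner face, looking to -y, closes in 1 mm per 6 mm along +x like the wedge's taper; at x = -27.5 mm it is at y = 51.5 mm, give or take 1.5 mm
- rail: steel rail 90 x 16 x 36 mm screwed on the plate along the fixture's x, opposite the cheek; set anew each time, up to 1 mm nearer to or farther from it. Origin: on the plate's top, where the middle of the housing's underside belongs; axes as the fixture's. Its face is at y = -22 mm; a lug 10 mm high (y -38 to 16 mm) stops the housing at x = 32.5 mm
- housing: loose aluminium bearing housing, a block 65 (x) by 44 (y) by 40 mm high with a round bearing in its top, 0.2 to 0.45 kg; origin in the middle of its underside; the same after a half turn. Its long side goes along the rail. Set down within 3 mm of rail and lug it is near enough: the wedge presses it home
- wedge: loose dark steel wedge lying on the bench, 130 mm long (x), 30 mm high, 0.25 to 0.5 kg; origin under mid-length, where it is 24 mm thick. Thick end (34.8 mm) at x = -65, thin end (13.2 mm) at x = 65 mm. Its straight face, y = -12 mm, goes to the housing, its 1 in 6 tapered face to the cheek; it rests on the plate, its x along the fixture's x
- wedge_butt (a point): centre of the wedge's thick end face, where it is pushed along +x. The faces are oiled: 10 to 20 N, pushed squarely, lock it and it stays when let go; over about 30 N it marks the housing. Before that it slides with a few N; a crooked wedge jams early without clamping, so give way sideways and up or down. Locked, this end is still 5 to 55 mm outside the slot's mouth, depending on rail and cheek
- slot_mouth (a point): middle of the mouth of the slot between housing and cheek (both in their middle settings), at the level of the plate's top; the slot is about 29 mm wide there, runs along the fixture's +x and is open above and at both ends
- oil_bottle: dark oil bottle, 46 mm wide, 155 mm high, origin under its centre; stays where it is
- jar_bolts: green jar with a pale lid, 66 mm wide, 90 mm high, origin under its centre; stays where it is
- hub_front: metal bicycle hub lying on the bench, 100 x 43 mm, 43 mm high, origin under its centre; stays where it is

How it is judged:
By the outcome, as a careful person would: the job done as asked, in the order asked, and still so for the second after the job is handed in, with the robot touching nothing.
It also fails if it takes over 72 s, if anything falls off the work surface, if the arm or the gripper's body presses on something with over 40 N, if the wrist force passes 120 N, or if a joint passes its speed limit or range.

## Working session

There is one attempt and no reset: what is moved stays moved. The work goes in short steps, Python scripts to look and compute and a tool call to move; the robot and the scene stay as the last step left them, time stands still between calls to the robot, and variables do not carry over. Pictures are saved under pics/ and viewed, at most 10 in all, crops included, and the job is handed in when it is done.

Besides the shell and the picture viewer there is one more tool, called after "Request:" as name(argument=value, ...) on one line, values as JSON. jog_arm: Moves the arm, as the interface text tells. Its arguments: {"type":"object","properties":{"motion":{"type":"array"},"squeeze":{"type":"number"}},"required":["motion"]}

```bash
ls; mkdir -p pics
cat > h.py <<'E'
import numpy as np, cv2
from station import ctrl
def save(n,f):
    im=ctrl.camera(n); cv2.imwrite(f'pics/{f}.png',im[:,:,::-1]); return im
def ray(m,uv,fish=False):
    K=np.array(m["intrinsics"]);R=cv2.Rodrigues(np.array(m["rvec"],float))[0];t=np.array(m["tvec"],float).ravel()
    x=(uv[0]-K[0,2])/K[0,0];y=(uv[1]-K[1,2])/K[1,1]
    if fish:
        r=np.hypot(x,y);s=np.sin(r)/r if r>1e-9 else 1;d=np.array([x*s,y*s,np.cos(r)])
    else: d=np.array([x,y,1.])
    return -R.T@t,R.T@d
def onz(m,uv,z,fish=False):
    c,d=ray(m,uv,fish);return c+d*(z-c[2])/d[2]
def proj(m,P,fish=False):
    K=np.array(m["intrinsics"]);R=cv2.Rodrigues(np.array(m["rvec"],float))[0];t=np.array(m["tvec"],float).ravel()
    p=R@np.array(P,float)+t
    if fish:
        th=np.arctan2(np.hypot(p[0],p[1]),p[2]);s=th/np.hypot(p[0],p[1]);return K[:2,:2]@(p[:2]*s)+K[:2,2]
    return (K@p)[:2]/p[2]
E
python3 - <<'E'
from h import *
a=save('top','top');b=save('scene','scene')
o=ctrl.get_obs();print({k:np.round(v,3) for k,v in o.items()},ctrl.pinch_z)
for n in('top','scene','wrist'):
    m=ctrl.camera_model(n);print(n,m, ray(m,(320,240))[0])
E
```

```text
pics
{'time_s': np.float64(0.1), 'qpos': array([ 1.151,  0.3  ,  1.521, -0.   ,  1.321, -0.067]), 'joint_vel': array([ 0.   , -0.001, -0.001, -0.002,  0.   , -0.   ]), 'tau': array([ 1.0000e-03, -5.3264e+01, -3.5329e+01,  7.1000e-02,  2.3000e-02,
        0.0000e+00]), 'ee_pos': array([0.19 , 0.516, 0.205]), 'eef_rot': array([-3.141, -0.   ,  2.789]), 'force': array([-0.985,  0.141, -0.428]), 'moment': array([ 0.049,  0.019, -0.006]), 'grip_force': np.float64(0.0), 'grip_width': np.float64(0.094)} 0.0188
top {'intrinsics': array([[441.0658937 ,   0.        , 323.83853554],
       [  0.        , 441.0658937 , 233.30609939],
       [  0.        ,   0.        ,   1.        ]]), 'rvec': array([ 2.11040275, -2.15180212,  0.16792588]), 'tvec': array([0.31041273, 0.48655754, 0.83132409])} [0.34849355 0.29503054 0.90316292]
scene {'intrinsics': array([[464.72865535,   0.        , 313.6556946 ],
       [  0.        , 464.72865535, 232.59411622],
       [  0.        ,   0.        ,   1.        ]]), 'rvec': array([ 2.2393794 , -0.86945612,  0.34020728]), 'tvec': array([-0.19244232,  0.43116526,  0.49695582])} [ 0.12336672 -0.15813678  0.65549678]
wrist {'intrinsics': array([[371.64829954,   0.        , 320.05575689],
       [  0.        , 371.64829954, 240.1302074 ],
       [  0.        ,   0.        ,   1.        ]]), 'rvec': array([-2.39619194, -1.67313033, -0.21372783]), 'tvec': array([-0.54944889, -0.02733562,  0.39061406])} [0.12137847 0.54147905 0.38378166]
```

View pics/top.png

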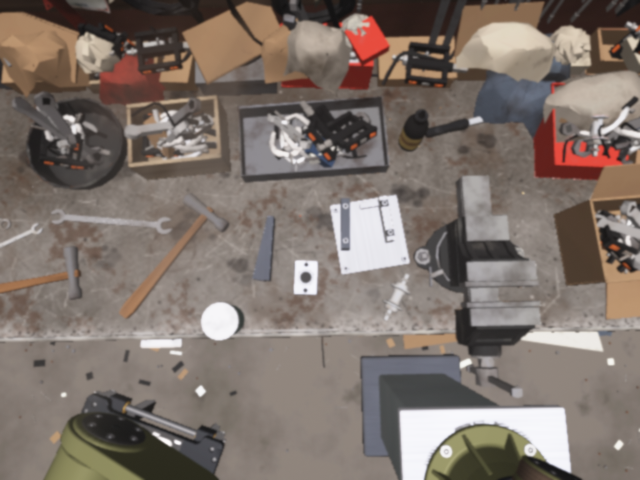

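View pics/scene.png

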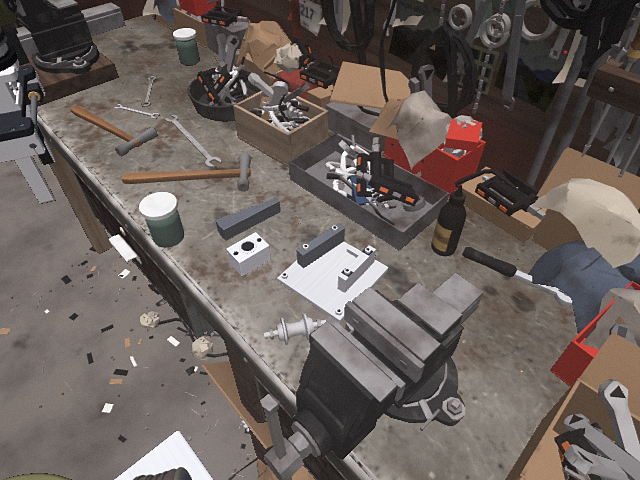

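The top view shows +x up and +y left. The fixture is at about (370,235), with the dark cheek on its left at (345,227) and the rail and lug on its right at (386,222). The wedge is at (264,248), thick end down, and the housing at (306,277). The hub is at (398,297), the jar at (221,321) and the bottle at (413,130). I'll zoom in next.

Run:
```python
from h import *
a=cv2.imread('pics/top.png')[185:330,245:420];cv2.imwrite('pics/topc.png',cv2.resize(a,None,fx=4,fy=4,interpolation=cv2.INTER_CUBIC))
b=cv2.imread('pics/scene.png')[190:330,200:400];cv2.imwrite('pics/scc.png',cv2.resize(b,None,fx=4,fy=4,interpolation=cv2.INTER_CUBIC))
```

```text
(no output)
```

View pics/topc.png

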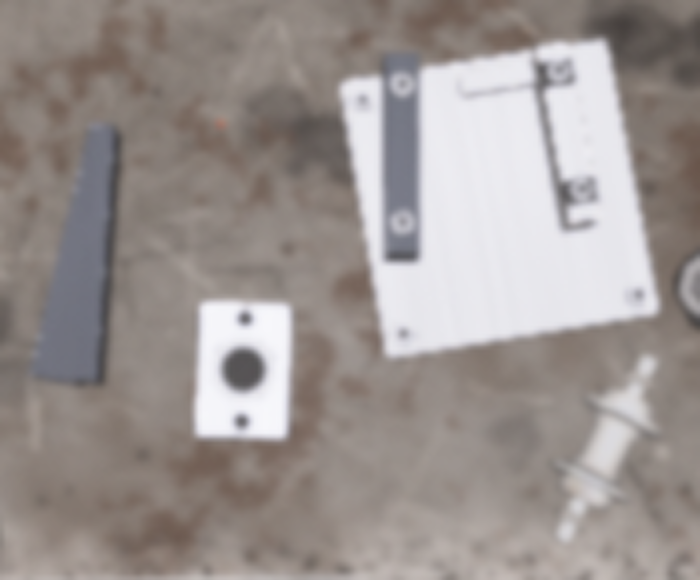

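View pics/scc.png

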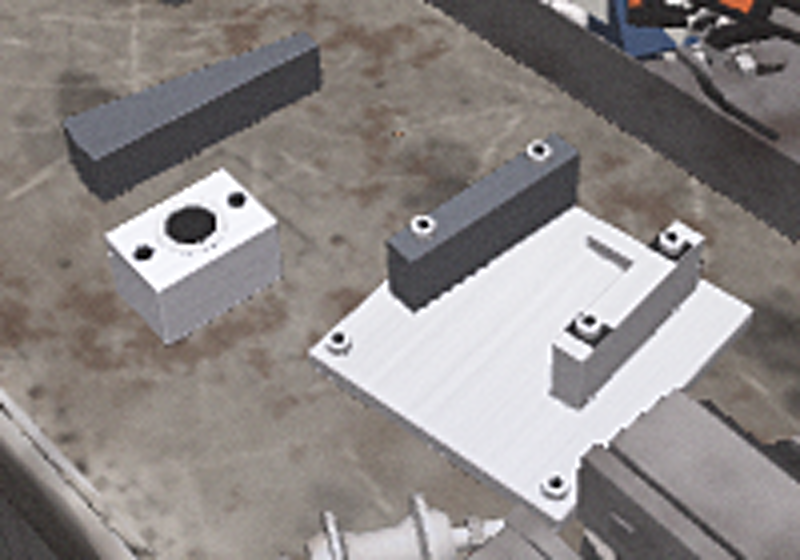

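The crops show the wedge with its straight side to the right (−y) and its thin end up, so it already lies the right way round. The housing's long side runs about along world x, and the lug is at the front right of the plate, with the rail running down from it. Next I'll turn the crop corners into poses.

Run:
```python
from h import *
m=ctrl.camera_model('top')
def w(u,v,z): return onz(m,(245+(u+.5)/4-.5,185+(v+.5)/4-.5),z)[:2]
def ang(a,b): d=b-a;return np.degrees(np.arctan2(d[1],d[0]))
# plate corners (z .012): bl(-72,76), tl(72,76), tr(72,-64), br(-72,-64)
bl,tl,tr,br=[w(*p,.012) for p in((388,356),(341,82),(607,40),(660,313))]
src=np.array([[-72.5,76],[72.5,76],[72.5,-64],[-72.5,-64]])/1000;dst=np.array([bl,tl,tr,br])
def fit(s,d):
    sc,dc=s.mean(0),d.mean(0);U,_,V=np.linalg.svd((s-sc).T@(d-dc));R=V.T@U.T;t=dc-R@sc
    return np.degrees(np.arctan2(R[1,0],R[0,0])),t,np.round(1000*(d-(s@R.T+t)),1)
print('fixture',fit(src,dst))
h=[w(*p,.040) for p in((197,437),(202,302),(292,302),(288,438))]
s=np.array([[-32.5,22],[32.5,22],[32.5,-22],[-32.5,-22]])/1000
print('housing',fit(s,np.array(h)))
g=[w(*p,.030) for p in((34,377),(88,125),(119,125),(101,382))]
s=np.array([[-65,22.8],[65,1.2],[65,-12],[-65,-12]])/1000
print('wedge',fit(s,np.array(g)))
print('jar',onz(m,(221,321),.09),'hub',w(607,450,.022))
```

```text
fixture (np.float64(8.067530389532983), array([0.49582346, 0.20209694]), array([[ 1. , -0.4],
       [-0.6, -0. ],
       [-0.8,  0.2],
       [ 0.4,  0.2]]))
housing (np.float64(-2.223066728888228), array([0.40712544, 0.33771722]), array([[-0.7,  0.3],
       [ 0.1, -0.1],
       [ 0.9, -0.4],
       [-0.3,  0.1]]))
wedge (np.float64(-3.1605105942580662), array([0.46844904, 0.41702346]), array([[ 1.2, -1. ],
       [-0.8,  1.4],
       [-0.4, -1.1],
       [ 0. ,  0.6]]))
jar [0.32704163 0.49002236 0.09      ] hub [0.36518201 0.1602077 ]
```

```bash
cat > plan.py <<'E'
import sys
from h import *
# usage: plan.py x y z yawdeg [step_mm]
def plan(x,y,z,yawd,step=.045):
    o=ctrl.get_obs();p=np.array(o['ee_pos']);yaw=o['eef_rot'][2];dy=(np.radians(yawd)-yaw+np.pi)%(2*np.pi)-np.pi
    d=np.array([x,y,z])-p;N=max(1,int(np.ceil(np.linalg.norm(d)/step)),int(np.ceil(abs(dy)/.145)))
    print('t',o['time_s'],'pos',np.round(p,4),'rot',np.round(np.degrees(o['eef_rot']),2),'N',N)
    for k in range(N):
        a=yaw+dy*k/N;s=d/N;print([round(v,4) for v in (s@[np.cos(a),np.sin(a),0],s@[np.sin(a),-np.cos(a),0],-s[2],0,0,-dy/N)])
if __name__=='__main__': plan(*map(float,sys.argv[1:]))
E
python3 plan.py .407 .338 .2 87.8
python3 - <<'E'
from h import *
m=ctrl.camera_model('top')
def w(u,v,z): return onz(m,(245+(u+.5)/4-.5,185+(v+.5)/4-.5),z)[:2]
a=np.radians(8.07);R=np.array([[np.cos(a),-np.sin(a)],[np.sin(a),np.cos(a)]])
for z in(.012,.022): print(z,[np.round(1000*R.T@(w(*p,z)-[.4958,.2021]),1) for p in((462,95),(535,84),(567,228),(540,65))])
print([np.round(1000*R.T@(w(*p,.048)-[.4958,.2021]),1) for p in((385,260),(419,260),(419,55),(566,228),(540,60))])
E
```

```text
t 0.1 pos [0.19   0.5159 0.205 ] rot [-179.94   -0.    159.79] N 9
[np.float64(-0.0295), np.float64(-0.0102), np.float64(0.0006), 0, 0, np.float64(0.1396)]
[np.float64(-0.0306), np.float64(-0.006), np.float64(0.0006), 0, 0, np.float64(0.1396)]
[np.float64(-0.0311), np.float64(-0.0017), np.float64(0.0006), 0, 0, np.float64(0.1396)]
[np.float64(-0.0311), np.float64(0.0026), np.float64(0.0006), 0, 0, np.float64(0.1396)]
[np.float64(-0.0304), np.float64(0.0069), np.float64(0.0006), 0, 0, np.float64(0.1396)]
[np.float64(-0.0291), np.float64(0.0111), np.float64(0.0006), 0, 0, np.float64(0.1396)]
[np.float64(-0.0273), np.float64(0.0151), np.float64(0.0006), 0, 0, np.float64(0.1396)]
[np.float64(-0.0249), np.float64(0.0187), np.float64(0.0006), 0, 0, np.float64(0.1396)]
[np.float64(-0.0221), np.float64(0.022), np.float64(0.0006), 0, 0, np.float64(0.1396)]
0.012 [array([55.1, 15.5]), array([ 54.8, -22.7]), array([-21.9, -25.4]), array([ 64.3, -27.1])]
0.022 [array([53. , 16.6]), array([ 52.7, -21.2]), array([-23.1, -23.8]), array([ 62.1, -25.5])]
[array([-27.7,  70.7]), array([-30.3,  54.3]), array([71., 37.]), array([-26.3, -19.3]), array([ 58.8, -21.9])]
```

Request:
jog_arm(motion=[[-0.0295, -0.01, 0.0006, 0, 0, 0.14, 1], [-0.0305, -0.006, 0.0006, 0, 0, 0.14, 1], [-0.031, -0.0015, 0.0006, 0, 0, 0.14, 1], [-0.031, 0.0025, 0.0006, 0, 0, 0.14, 1], [-0.0305, 0.007, 0.0006, 0, 0, 0.14, 1]])

```text
time_s: 0.6
ee_pos: [0.3113, 0.4166, 0.2022]
eef_rot: [-3.141, 0.0, 2.083]
force: [0.6, 0.0, 0.9]
grip_width: 0.0941
grip_force: 0.0
```

Request:
jog_arm(motion=[[-0.029, 0.011, 0.0006, 0, 0, 0.14, 1], [-0.0275, 0.015, 0.0006, 0, 0, 0.14, 1], [-0.025, 0.0185, 0.0006, 0, 0, 0.14, 1], [-0.022, 0.022, 0.0006, 0, 0, 0.14, 1], [0, 0, 0, 0, 0, 0, 1]])

```text
time_s: 1.1
ee_pos: [0.4083, 0.3362, 0.1996]
eef_rot: [-3.141, 0.001, 1.522]
force: [-0.2, 0.7, -0.9]
grip_width: 0.0943
grip_force: 0.0
```

Run:
```python
from h import *
import pickle
o=ctrl.get_obs();m=ctrl.camera_model('wrist');a=save('wrist','w1');pickle.dump(m,open('w1.pkl','wb'))
print(o['time_s'],np.round(o['ee_pos'],4),np.degrees(o['eef_rot']),o['force'],ray(m,(320,240),True))
f=lambda x,y:(.4958+np.cos(.1408)*x-np.sin(.1408)*y,.2021+np.sin(.1408)*x+np.cos(.1408)*y)
for P in((*f(54,16),.012),(*f(-23,-22),.048),(.407,.338,.04),(*f(-27.5,51.5),.048)):print(proj(m,P,True))
```

```text
1.1 [0.4083 0.3362 0.1996] [-1.79979430e+02  4.25268656e-02  8.71788405e+01] [-0.19502139  0.70024054 -0.86566283] (array([0.41237393, 0.40971764, 0.37834115]), array([-0.01276546, -0.2545291 , -0.96698086]))
[879.63194712 -37.92609083]
[ 24.49607293 645.57481483]
[318.12391581 222.0431928 ]
[-100.49545613 -263.11414275]
```

View pics/w1.png

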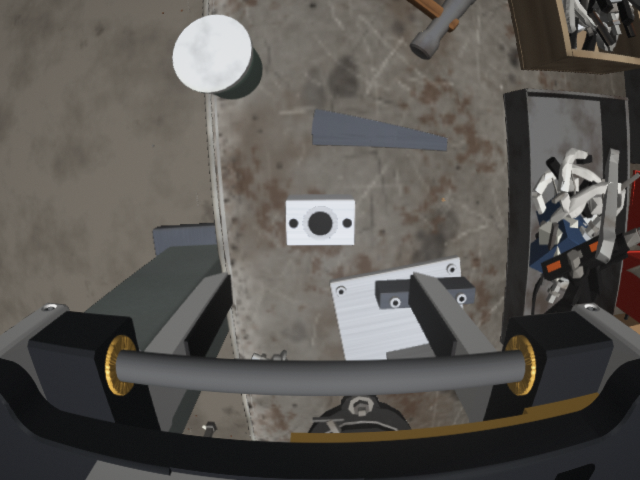

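The wrist view shows the housing top with corners at about (286,200) to (355,245). The wedge runs from (313,128) to (447,144), and the fixture is partly hidden by the fingers. I'll refine both poses from this view.

```bash
cat >> h.py <<'E'
def fit(s,d):
    s=np.array(s,float);d=np.array(d);sc,dc=s.mean(0),d.mean(0);U,_,V=np.linalg.svd((s-sc).T@(d-dc));R=V.T@U.T;t=dc-R@sc
    return np.degrees(np.arctan2(R[1,0],R[0,0])),t,np.round(1000*(d-(s@R.T+t)),1)
E
python3 - <<'E'
from h import *
import pickle
m=pickle.load(open('w1.pkl','rb'));im=cv2.imread('pics/w1.png')
g=cv2.cvtColor(im,cv2.COLOR_BGR2GRAY)
mask=np.zeros_like(g);mask[190:255,275:365]=(g[190:255,275:365]>190)*255
c=max(cv2.findContours(mask,0,2)[0],key=cv2.contourArea)
print(cv2.boundingRect(c),len(c))
P=np.array([onz(m,p[0],.040,True)[:2] for p in c],np.float32)
print('housing',cv2.minAreaRect(P*1000))
k=[onz(m,p,.030,True)[:2] for p in((313.5,110),(446.5,137),(446.5,150),(313,145))]
print('wedge',fit(np.array([[-65,22.8],[65,1.2],[65,-12],[-65,-12]])/1000,k))
E
python3 plan.py .407 .338 .2 87.8
```

```text
(286, 200, 69, 45) 14
housing ((408.6044616699219, 337.74273681640625), (42.025630950927734, 63.5043830871582), 87.23333740234375)
wedge (np.float64(-3.136290895364045), array([0.47041422, 0.41693552]), array([[ 1. , -1.1],
       [-1.2, -0.1],
       [-0.7,  0.4],
       [ 0.8,  0.8]]))
t 1.15 pos [0.4071 0.3372 0.1996] rot [-1.7996e+02  3.0000e-02  8.7490e+01] N 1
[np.float64(0.0008), np.float64(-0.0002), np.float64(-0.0004), 0, 0, np.float64(-0.0054)]
```

Request:
jog_arm(motion=[[0.0008, 0.001, 0.045, 0, 0, 0, 1], [0, 0, 0.045, 0, 0, 0, 1], [0, 0, 0.045, 0, 0, 0, 1], [0, 0, 0.035, 0, 0, 0, 1], [0, 0, 0.0135, 0, 0, 0, 1]])

```text
time_s: 1.65
ee_pos: [0.4054, 0.3385, 0.0135]
eef_rot: [-3.138, 0.003, 1.532]
force: [0.9, -0.1, 0.2]
grip_width: 0.0939
grip_force: 0.0
```

Request:
jog_arm(motion=[[0, 0, 0, 0, 0, 0, 1], [0, 0, 0, 0, 0, 0, 0], [0, 0, 0, 0, 0, 0, 0], [0, 0, 0, 0, 0, 0, 0], [0, 0, 0, 0, 0, 0, 0]], squeeze=25)

```text
time_s: 2.15
ee_pos: [0.4079, 0.3391, 0.0175]
eef_rot: [3.14, -0.001, 1.529]
force: [4.3, 0.3, 1.2]
grip_width: 0.0656
grip_force: 1.8
```

Request:
jog_arm(motion=[[0, 0, 0, 0, 0, 0, -1], [0, 0, 0, 0, 0, 0, -1], [0, 0, 0, 0, 0, 0, -1], [0, 0, -0.02, 0, 0, 0, -1], [0, 0, -0.045, 0, 0, 0, -1]], squeeze=25)

```text
time_s: 2.65
ee_pos: [0.4059, 0.3376, 0.0795]
eef_rot: [-3.136, 0.004, 1.529]
force: [0.4, 0.0, -2.0]
grip_width: 0.0647
grip_force: 25.0
```

Request:
jog_arm(motion=[[0, 0, -0.045, 0, 0, 0, -1], [0, 0, -0.02, 0, 0, 0, -1], [0, 0, 0, 0, 0, 0, -1]])

```text
time_s: 2.95
ee_pos: [0.4084, 0.3396, 0.1493]
eef_rot: [3.138, -0.003, 1.529]
force: [0.2, 0.2, -3.4]
grip_width: 0.0646
grip_force: 25.0
```

```bash
python3 plan.py .517 .206 .147 98.07; python3 -c "
from h import *
o=ctrl.get_obs();print(o['grip_width'],o['grip_force'],o['force'],o['qpos'])"
```

```text
t 2.95 pos [0.4084 0.3396 0.1493] rot [179.77  -0.18  87.59] N 4
[np.float64(-0.0322), np.float64(0.0285), np.float64(0.0006), 0, 0, np.float64(-0.0457)]
[np.float64(-0.0335), np.float64(0.027), np.float64(0.0006), 0, 0, np.float64(-0.0457)]
[np.float64(-0.0347), np.float64(0.0255), np.float64(0.0006), 0, 0, np.float64(-0.0457)]
[np.float64(-0.0358), np.float64(0.0239), np.float64(0.0006), 0, 0, np.float64(-0.0457)]
0.06455551964836094 24.998510777950287 [ 0.24240855  0.15556921 -3.40340337] [6.24617481e-01 3.08540508e-01 1.64580507e+00 3.60946832e-06
 1.18217080e+00 6.66605295e-01]
```

```bash
python3 plan.py .5136 .2095 .085 98.07
```

```text
t 2.95 pos [0.4084 0.3396 0.1493] rot [179.77  -0.18  87.59] N 4
[np.float64(-0.0314), np.float64(0.0276), np.float64(0.0161), 0, 0, np.float64(-0.0457)]
[np.float64(-0.0326), np.float64(0.0262), np.float64(0.0161), 0, 0, np.float64(-0.0457)]
[np.float64(-0.0338), np.float64(0.0247), np.float64(0.0161), 0, 0, np.float64(-0.0457)]
[np.float64(-0.0349), np.float64(0.0231), np.float64(0.0161), 0, 0, np.float64(-0.0457)]
```

Request:
jog_arm(motion=[[-0.0314, 0.0276, 0.005, 0, 0, -0.046, -1], [-0.0326, 0.0262, 0.01, 0, 0, -0.046, -1], [-0.0338, 0.0247, 0.02, 0, 0, -0.046, -1], [-0.0349, 0.0231, 0.03, 0, 0, -0.046, -1], [0, 0, 0, 0, 0, 0, -1]])

```text
time_s: 3.45
ee_pos: [0.5116, 0.2055, 0.0768]
eef_rot: [-3.134, 0.002, 1.71]
force: [0.0, -0.5, -2.8]
grip_width: 0.0647
grip_force: 25.0
```

Request:
jog_arm(motion=[[0, 0, 0, 0, 0, 0, -1], [0, 0, 0, 0, 0, 0, -1]])

```text
time_s: 3.65
ee_pos: [0.5115, 0.2104, 0.082]
eef_rot: [-3.141, -0.0, 1.713]
force: [0.3, 0.1, -1.9]
grip_width: 0.0647
grip_force: 25.0
```

```bash
python3 - <<'E'
from h import *
import pickle
o=ctrl.get_obs();m=ctrl.camera_model('wrist');a=save('wrist','w2');pickle.dump(m,open('w2.pkl','wb'))
s=save('scene','s2');cv2.imwrite('pics/s2c.png',cv2.resize(s[190:330,230:400,::-1],None,fx=4,fy=4,interpolation=cv2.INTER_CUBIC))
print(o['time_s'],np.round(o['ee_pos'],4),np.degrees(o['eef_rot']),o['force'])
E
python3 plan.py .5136 .2095 .085 98.07
```

```text
3.65 [0.5115 0.2104 0.082 ] [-1.79964760e+02 -2.37512982e-03  9.81491846e+01] [ 0.29450873  0.09073886 -1.93983751]
t 3.75 pos [0.5117 0.2107 0.0828] rot [ 1.7996e+02 -1.0000e-02  9.8200e+01] N 1
[np.float64(-0.0015), np.float64(0.0017), np.float64(-0.0022), 0, 0, np.float64(0.0023)]
```

View pics/w2.png

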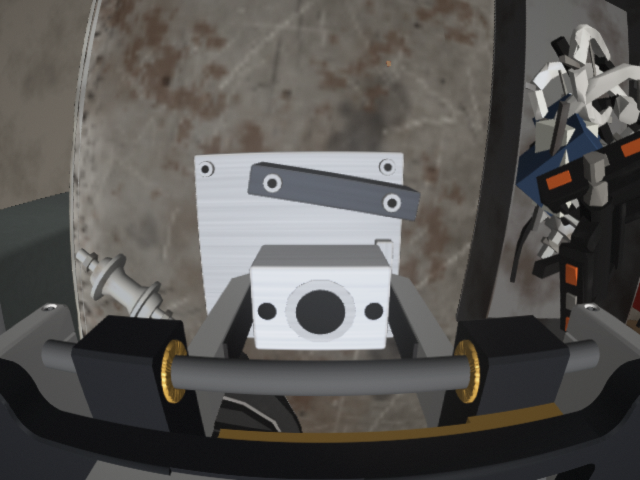

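The wrist view shows the plate's +y edge from (195,157) to (404,152), the cheek, and the end of the lug at (376..392,240). The held housing sits square with the fixture.

Run:
```python
from h import *
import pickle
m=pickle.load(open('w2.pkl','rb'))
W=lambda p,z:onz(m,p,z,True)[:2]
a,b=W((195,157),.012),W((404,152.5),.012)
yaw=np.arctan2(*(b-a)[::-1]);print('plate edge',a,b,np.degrees(yaw),np.linalg.norm(b-a))
R=np.array([[np.cos(yaw),-np.sin(yaw)],[np.sin(yaw),np.cos(yaw)]]);t=(a+b)/2-R@[0,.076];print('fixture origin',t)
F=lambda p,z:np.round(1000*R.T@(W(p,z)-t),1)
print('lug',F((376,240),.022),F((392,240),.022),'cheek inner top',F((249,192),.048),F((416,219),.048))
o=[.5116,.2105];print('TCP in F',1000*R.T@(np.array(o)-t))
h=[W(p,.082-.0172+.040) for p in((250,267),(391,264),(387,350),(257,351))];print('housing top',[np.round(1000*R.T@(x-t),1) for x in h])
```

```text
plate edge [0.41680138 0.26469767] [0.55800903 0.28690734] 8.938469133080254 0.14294359734154932
fixture origin [0.4992136  0.20072546]
lug [51.6 17.8] [62.5 17.7] cheek inner top [-26.8  54.6] [71.7 37.4]
TCP in F [13.7546778   7.73131111]
housing top [array([-17.2,  27.9]), array([46.1, 28.5]), array([ 46.7, -16.4]), array([-17.3, -16.1])]
```

View pics/s2c.png

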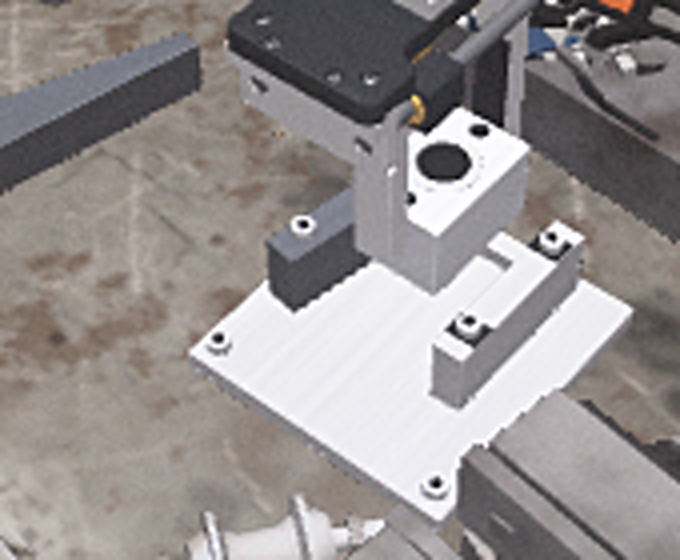

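Seen from the scene camera, the housing hangs inside the rail and behind the lug, with about 5 mm to each. I'll lower it to just above the plate and feel for the rail and the lug.

Request:
jog_arm(motion=[[0, 0, 0.02, 0, 0, -0.004, -1], [0, 0, 0.02, 0, 0, 0, -1], [0, 0, 0.01, 0, 0, 0, -1], [0, 0, 0, 0, 0, 0, -1], [0, 0, 0, 0, 0, 0, -1]])

```text
time_s: 4.25
ee_pos: [0.5123, 0.2102, 0.0332]
eef_rot: [3.141, -0.0, 1.717]
force: [0.8, 0.6, -2.7]
grip_width: 0.0645
grip_force: 25.0
```

Request:
jog_arm(motion=[[-0.001, 0, 0, 0, 0, 0, -1], [-0.001, 0, 0, 0, 0, 0, -1], [-0.001, 0, 0, 0, 0, 0, -1], [0, 0, 0, 0, 0, 0, -1]])

```text
time_s: 4.65
ee_pos: [0.5126, 0.2066, 0.0327]
eef_rot: [3.141, -0.0, 1.717]
force: [-0.2, 0.8, -3.8]
grip_width: 0.0647
grip_force: 25.0
```

Request:
jog_arm(motion=[[-0.001, 0, 0, 0, 0, 0, -1], [-0.0005, 0, 0, 0, 0, 0, -1], [0, 0, 0, 0, 0, 0, -1]])

```text
time_s: 4.95
ee_pos: [0.5127, 0.2058, 0.0326]
eef_rot: [3.141, -0.001, 1.717]
force: [-1.1, 4.7, -1.3]
grip_width: 0.0647
grip_force: 25.0
```

Request:
jog_arm(motion=[[0, 0.0015, 0, 0, 0, 0, -1], [0, 0.0015, 0, 0, 0, 0, -1], [0, 0, 0, 0, 0, 0, -1]])

```text
time_s: 5.25
ee_pos: [0.5155, 0.2062, 0.0323]
eef_rot: [-3.141, -0.001, 1.717]
force: [-0.2, 4.8, -1.9]
grip_width: 0.065
grip_force: 25.0
```

Request:
jog_arm(motion=[[0.0005, 0.001, 0, 0, 0, 0, -1], [0, 0.001, 0, 0, 0, 0, -1], [0, 0, 0, 0, 0, 0, -1]])

```text
time_s: 5.55
ee_pos: [0.5171, 0.2065, 0.0323]
eef_rot: [-3.14, 0.0, 1.717]
force: [-3.7, 1.1, -1.4]
grip_width: 0.0646
grip_force: 25.0
```

Request:
jog_arm(motion=[[0, 0.001, 0, 0, 0, 0, -1], [0, 0.0005, 0, 0, 0, 0, -1], [0, 0, 0, 0, 0, 0, -1]])

```text
time_s: 5.85
ee_pos: [0.5172, 0.2065, 0.0318]
eef_rot: [-3.137, 0.0, 1.717]
force: [-13.7, 0.9, 3.2]
grip_width: 0.0648
grip_force: 25.0
```

Request:
jog_arm(motion=[[0, -0.0018, 0, 0, 0, 0, -1], [0, 0, 0.001, 0, 0, 0, -1], [0, 0, 0.001, 0, 0, 0, -1], [0, 0, 0.0005, 0, 0, 0, -1], [0, 0, 0, 0, 0, 0, -1]])

```text
time_s: 6.35
ee_pos: [0.5171, 0.2065, 0.0298]
eef_rot: [-3.141, -0.0, 1.717]
force: [-3.5, 2.6, -1.8]
grip_width: 0.0642
grip_force: 25.0
```

Request:
jog_arm(motion=[[0, -0.0003, 0.0008, 0, 0, 0, -1], [0, 0, 0.0007, 0, 0, 0, -1], [0, 0, 0, 0, 0, 0, -1]])

```text
time_s: 6.65
ee_pos: [0.5171, 0.2065, 0.0294]
eef_rot: [3.141, -0.0, 1.717]
force: [-9.5, 0.7, 12.0]
grip_width: 0.0649
grip_force: 25.0
```

Request:
jog_arm(motion=[[0, -0.0005, -0.0008, 0, 0, 0, -1], [0, 0, 0, 0, 0, 0, 0.65], [0, 0, 0, 0, 0, 0, 0.65], [0, 0, 0, 0, 0, 0, 0.65], [0, 0, -0.03, 0, 0, 0, 0.65]])

```text
time_s: 7.15
ee_pos: [0.5148, 0.2056, 0.0565]
eef_rot: [-3.136, 0.001, 1.717]
force: [-0.0, 0.0, -0.2]
grip_width: 0.0773
grip_force: 0.0
```

Request:
jog_arm(motion=[[0, 0, -0.045, 0, 0, 0, 1], [0, 0, -0.045, 0, 0, 0, 1]])

```text
time_s: 7.35
ee_pos: [0.5162, 0.2061, 0.1504]
eef_rot: [-3.141, 0.0, 1.717]
force: [0.4, -1.0, -0.3]
grip_width: 0.0903
grip_force: 0.0
```

```bash
python3 - <<'E'
from h import *
import pickle
m=ctrl.camera_model('wrist');a=save('wrist','w3');pickle.dump(m,open('w3.pkl','wb'))
# wedge grip: wedge x=-38 on mid-line
a=np.radians(-3.15);t=np.array([.4700,.4170]);R=np.array([[np.cos(a),-np.sin(a)],[np.sin(a),np.cos(a)]])
x=-38;ymid=(-12+(12-x/6))/2;print(t+R@[x/1e3,ymid/1e3])
E
python3 plan.py .433 .422 .15 172.1
```

```text
[0.43223142 0.42224999]
t 7.4 pos [0.5189 0.2071 0.1585] rot [ 1.7944e+02 -9.0000e-02  9.8370e+01] N 9
[np.float64(0.025), np.float64(-0.006), np.float64(0.0009), 0, 0, np.float64(-0.143)]
[np.float64(0.0256), np.float64(-0.0023), np.float64(0.0009), 0, 0, np.float64(-0.143)]
[np.float64(0.0257), np.float64(0.0013), np.float64(0.0009), 0, 0, np.float64(-0.143)]
[np.float64(0.0252), np.float64(0.005), np.float64(0.0009), 0, 0, np.float64(-0.143)]
[np.float64(0.0243), np.float64(0.0085), np.float64(0.0009), 0, 0, np.float64(-0.143)]
[np.float64(0.0228), np.float64(0.0119), np.float64(0.0009), 0, 0, np.float64(-0.143)]
[np.float64(0.0209), np.float64(0.015), np.float64(0.0009), 0, 0, np.float64(-0.143)]
[np.float64(0.0185), np.float64(0.0178), np.float64(0.0009), 0, 0, np.float64(-0.143)]
[np.float64(0.0158), np.float64(0.0203), np.float64(0.0009), 0, 0, np.float64(-0.143)]
```

View pics/w3.png

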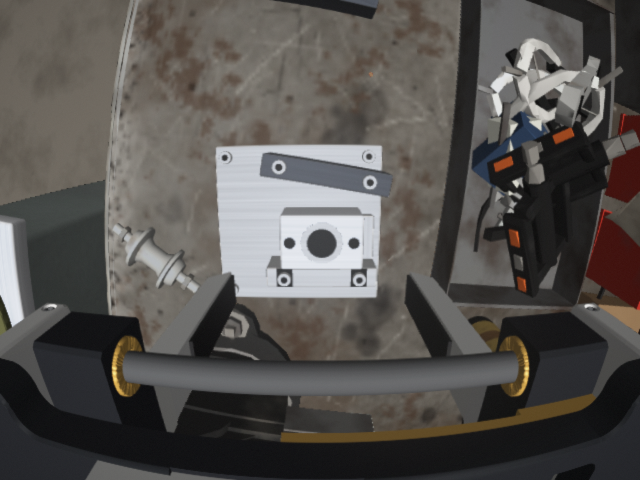

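The housing sits against the rail and lug, top face at about (280..368, 216..269), with the slot clear. Next I'll move to the wedge.

Request:
jog_arm(motion=[[0.025, -0.006, 0.001, 0, 0, -0.143, 1], [0.0255, -0.0025, 0.001, 0, 0, -0.143, 1], [0.0255, 0.0015, 0.001, 0, 0, -0.143, 1], [0.025, 0.005, 0.001, 0, 0, -0.143, 1], [0.0245, 0.0085, 0.001, 0, 0, -0.143, 1]])

```text
time_s: 7.9
ee_pos: [0.4685, 0.3263, 0.144]
eef_rot: [3.141, 0.0, 2.438]
force: [0.9, 0.1, 0.7]
grip_width: 0.094
grip_force: 0.0
```

Request:
jog_arm(motion=[[0.023, 0.012, 0.001, 0, 0, -0.143, 1], [0.021, 0.015, 0.001, 0, 0, -0.143, 1], [0.0185, 0.018, 0.001, 0, 0, -0.143, 1], [0.016, 0.0205, 0.001, 0, 0, -0.143, 1], [0, 0, 0, 0, 0, 0, 1]])

```text
time_s: 8.4
ee_pos: [0.4292, 0.4237, 0.1397]
eef_rot: [3.142, -0.0, 3.01]
force: [1.3, -0.5, 0.2]
grip_width: 0.0938
grip_force: 0.0
```

```bash
python3 plan.py .4325 .4222 .15 172.1
python3 - <<'E'
from h import *
import pickle
m=pickle.load(open('w3.pkl','rb'))
W=lambda p,z:onz(m,p,z,True)[:2]
h=[W(p,.052) for p in((279.5,216),(368.5,216),(367,269),(278,269))]
a,t,r=fit(np.array([[-32.5,22],[32.5,22],[32.5,-22],[-32.5,-22]])/1000,h);print('housing',a,t,r)
a=np.radians(a);R=np.array([[np.cos(a),-np.sin(a)],[np.sin(a),np.cos(a)]])
F=lambda p,z:np.round(1000*R.T@(W(p,z)-t),1)
print('cheek inner top in housing frame',F((261,175.5),.048),F((388,195),.048),'plate',F((217,147),.012),F((383,146),.012),F((378,297),.012))
m=ctrl.camera_model('wrist');a=save('wrist','w4');pickle.dump(m,open('w4.pkl','wb'))
E
```

```text
t 8.4 pos [0.4292 0.4237 0.1397] rot [ 1.8000e+02 -1.0000e-02  1.7248e+02] N 1
[np.float64(-0.0035), np.float64(-0.001), np.float64(-0.0103), 0, 0, np.float64(0.0066)]
housing 7.995588789695751 [0.51921608 0.20471714] [[-0.9 -1. ]
 [ 1.9 -0.1]
 [ 2.3  1.2]
 [-3.2 -0.1]]
cheek inner top in housing frame [-47.9  51.8] [49.6 37.6] plate [-92.4  74.5] [50.6 75.1] [ 52.1 -62.8]
```

View pics/w4.png

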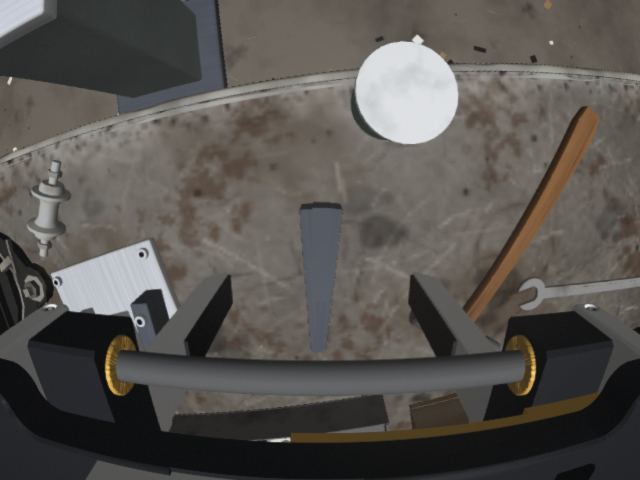

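The gripper is over the wedge, with the butt's top edge at (302..341, 207) and the thin end at (318,350), centred between the fingers. The jar at (407,92) is well clear.

Run:
```python
from h import *
import pickle
m=pickle.load(open('w4.pkl','rb'))
W=lambda p,z:onz(m,p,z,True)[:2]
b=W((321,207),.030);e=W((318.5,350),.030);print(b,e,np.linalg.norm(e-b),np.degrees(np.arctan2(*(e-b)[::-1])))
d=(e-b)/np.linalg.norm(e-b);print('grip pt 27mm from butt',b+d*.027, 'tcp',ctrl.get_obs()['ee_pos'])
```

```text
[0.40504786 0.42745462] [0.53265625 0.40855559] 0.12900029763362925 -8.424367003999686
grip pt 27mm from butt [0.43175653 0.42349902] tcp [0.4298591  0.42236766 0.13972328]
```

Request:
jog_arm(motion=[[-0.0018, 0.001, 0.045, 0, 0, 0.005, 1], [0, 0, 0.045, 0, 0, 0, 0.3], [0, 0, 0.03, 0, 0, 0, 0.3], [0, 0, 0.0145, 0, 0, 0, 0.3], [0, 0, 0, 0, 0, 0, 0.3]])

```text
time_s: 8.95
ee_pos: [0.4321, 0.4213, 0.0044]
eef_rot: [-3.14, -0.002, 2.997]
force: [0.1, -0.3, 0.1]
grip_width: 0.0653
grip_force: 0.0
```

Request:
jog_arm(motion=[[0, 0, 0, 0, 0, 0, -1], [0, 0, 0, 0, 0, 0, -1], [0, 0, 0, 0, 0, 0, -1], [0, 0, 0, 0, 0, 0, -1], [0, 0, 0, 0, 0, 0, -1]], squeeze=40)

```text
time_s: 9.45
ee_pos: [0.4325, 0.4227, 0.0065]
eef_rot: [3.141, 0.001, 2.999]
force: [-0.7, -1.2, 5.7]
grip_width: 0.0304
grip_force: 39.8
```

Request:
jog_arm(motion=[[0, 0, -0.01, 0, 0, 0, -1], [0, 0, -0.03, 0, 0, 0, -1], [0, 0, -0.045, 0, 0, 0, -1], [0, 0, -0.01, 0, 0, 0, -1], [0, 0, 0, 0, 0, 0, -1]])

```text
time_s: 9.95
ee_pos: [0.4327, 0.4228, 0.1025]
eef_rot: [3.139, 0.002, 2.999]
force: [-0.1, -0.5, -3.6]
grip_width: 0.0308
grip_force: 39.9
```

```bash
python3 plan.py .3851 .2261 .1 183.7; python3 -c "
from h import *
o=ctrl.get_obs();print(o['grip_width'],o['grip_force'],o['force'],o['moment'],o['qpos'])"
```

```text
t 9.95 pos [0.4327 0.4228 0.1025] rot [1.7987e+02 1.1000e-01 1.7182e+02] N 5
[np.float64(0.0038), np.float64(-0.0403), np.float64(0.0005), 0, 0, np.float64(-0.0415)]
[np.float64(0.0055), np.float64(-0.0401), np.float64(0.0005), 0, 0, np.float64(-0.0415)]
[np.float64(0.0072), np.float64(-0.0398), np.float64(0.0005), 0, 0, np.float64(-0.0415)]
[np.float64(0.0088), np.float64(-0.0395), np.float64(0.0005), 0, 0, np.float64(-0.0415)]
[np.float64(0.0104), np.float64(-0.0391), np.float64(0.0005), 0, 0, np.float64(-0.0415)]
0.03077130369875837 39.862281661480665 [-0.13718403 -0.51738001 -3.64096503] [0.09043554 0.1117508  0.03371327] [ 7.13319630e-01  5.16677366e-01  1.46675759e+00  6.25787452e-06
  1.15522896e+00 -7.14705369e-01]
```

Request:
jog_arm(motion=[[0.004, -0.0405, 0.0005, 0, 0, -0.0415, -1], [0.0055, -0.04, 0.0005, 0, 0, -0.0415, -1], [0.007, -0.04, 0.0005, 0, 0, -0.0415, -1], [0.009, -0.0395, 0.0005, 0, 0, -0.0415, -1], [0.0105, -0.039, 0.0005, 0, 0, -0.0415, -1]])

```text
time_s: 10.45
ee_pos: [0.3827, 0.2237, 0.0964]
eef_rot: [-3.14, -0.003, -3.075]
force: [0.5, -0.2, -2.0]
grip_width: 0.0306
grip_force: 39.9
```

Request:
jog_arm(motion=[[0, 0, 0.015, 0, 0, 0, -1], [0, 0, 0.015, 0, 0, 0, -1], [0, 0, 0, 0, 0, 0, -1], [0, 0, 0, 0, 0, 0, -1]])

```text
time_s: 10.85
ee_pos: [0.3838, 0.2254, 0.0675]
eef_rot: [-3.141, -0.002, -3.077]
force: [0.6, 0.4, -3.6]
grip_width: 0.0302
grip_force: 39.9
```

Run:
```python
from h import *
import pickle
o=ctrl.get_obs();print(o['time_s'],np.round(o['ee_pos'],4),np.degrees(o['eef_rot']),o['grip_width'],o['force'])
m=ctrl.camera_model('wrist');a=save('wrist','w5');pickle.dump(m,open('w5.pkl','wb'))
s=save('scene','s5')
A=cv2.resize(a[150:390,200:440,::-1],(480,480),interpolation=cv2.INTER_CUBIC);B=cv2.resize(s[190:330,230:370,::-1],(320,320),interpolation=cv2.INTER_CUBIC)
C=np.zeros((480,800,3),np.uint8);C[:,:480]=A;C[:320,480:]=B;cv2.imwrite('pics/c5.png',C)
```

```text
10.85 [0.3838 0.2254 0.0675] [-1.79951321e+02 -1.21163392e-01 -1.76286108e+02] 0.030156086168107336 [ 0.58955896  0.43590194 -3.56736467]
```

View pics/c5.png

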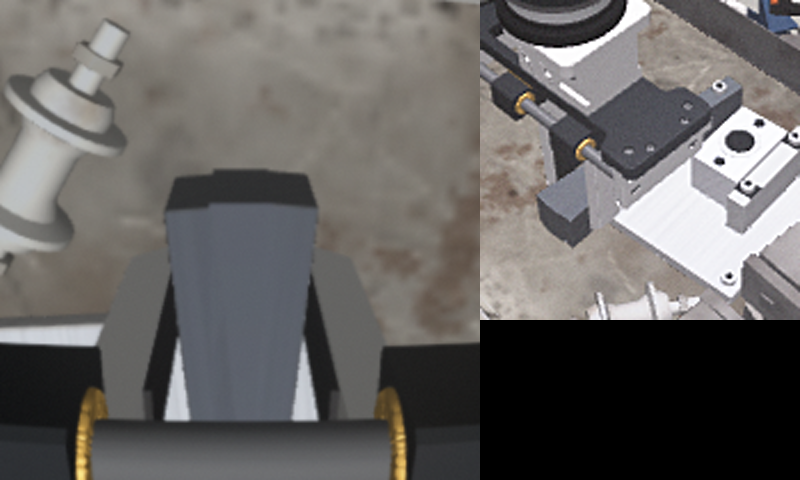

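The wedge is held symmetrically: its edges run from (165,210) to (190,420) and from (316,210) to (292,420). So its yaw matches the slot. I'll lower it to just above the plate and slide the thin end in.

Request:
jog_arm(motion=[[0, 0.0005, 0.02, 0, 0, 0, -1], [0, 0, 0.02, 0, 0, 0, -1], [0, 0, 0.005, 0, 0, 0, -1], [0, 0, 0, 0, 0, 0, -1], [0, 0, 0, 0, 0, 0, -1]])

```text
time_s: 11.45
ee_pos: [0.3848, 0.2263, 0.0241]
eef_rot: [3.141, 0.001, -3.077]
force: [0.2, -0.0, -3.3]
grip_width: 0.0304
grip_force: 39.9
```

```bash
python3 - <<'E'
from h import *
import pickle
m=pickle.load(open('w5.pkl','rb'));b=onz(m,(320,150+207/2),.091,True)[:2];print('butt',b,'from tcp',np.linalg.norm(b-[.3838,.2254]))
o=ctrl.get_obs();p=np.array(o['ee_pos']);H=np.array([.5175,.2055]);a=np.radians(8.4);R=np.array([[np.cos(a),-np.sin(a)],[np.sin(a),np.cos(a)]])
print(p,'wedge origin in H',1000*R.T@(p[:2]-H)-[-38,3.2],o['force'])
E
python3 plan.py .4295 .2327 .0195 183.7 .012
```

```text
butt [0.35748398 0.22353489] from tcp 0.026382035432090285
[0.38478496 0.22633282 0.0240833 ] wedge origin in H [-90.2480003   36.79674731] [ 0.22759337 -0.04914969 -3.31278718]
t 11.45 pos [0.3848 0.2263 0.0241] rot [ 1.7998e+02  6.0000e-02 -1.7629e+02] N 4
[np.float64(-0.0113), np.float64(0.0009), np.float64(0.0011), 0, 0, np.float64(0.0001)]
[np.float64(-0.0113), np.float64(0.0009), np.float64(0.0011), 0, 0, np.float64(0.0001)]
[np.float64(-0.0113), np.float64(0.0009), np.float64(0.0011), 0, 0, np.float64(0.0001)]
[np.float64(-0.0113), np.float64(0.0009), np.float64(0.0011), 0, 0, np.float64(0.0001)]
```

Request:
jog_arm(motion=[[-0.009, 0.0008, 0.001, 0, 0, 0, -1], [-0.009, 0.0008, 0.001, 0, 0, 0, -1], [-0.009, 0.0008, 0.0005, 0, 0, 0, -1], [-0.009, 0.0008, 0.0005, 0, 0, 0, -1], [0, 0, 0, 0, 0, 0, -1]])

```text
time_s: 11.95
ee_pos: [0.4212, 0.2317, 0.0202]
eef_rot: [3.141, 0.0, -3.077]
force: [-0.6, -0.1, -3.3]
grip_width: 0.0304
grip_force: 39.9
```

Request:
jog_arm(motion=[[-0.004, 0.0003, 0, 0, 0, 0, -1], [-0.004, 0.0003, 0, 0, 0, 0, -1], [0, 0, 0.001, 0, 0, 0, -1], [0, 0, 0, 0, 0, 0, -1]])

```text
time_s: 12.35
ee_pos: [0.4279, 0.2327, 0.0191]
eef_rot: [-3.142, -0.0, -3.077]
force: [0.6, 0.6, -2.8]
grip_width: 0.0306
grip_force: 39.9
```

Request:
jog_arm(motion=[[0, 0, 0.0007, 0, 0, 0, -1], [0, 0, 0.0005, 0, 0, 0, -1], [0, 0, 0, 0, 0, 0, -1]])

```text
time_s: 12.65
ee_pos: [0.4281, 0.2328, 0.0185]
eef_rot: [3.141, 0.001, -3.077]
force: [-1.9, -1.5, 5.3]
grip_width: 0.0303
grip_force: 39.8
```

Request:
jog_arm(motion=[[0, -0.001, 0, 0, 0, 0, -1], [0, -0.001, 0, 0, 0, 0, -1], [0, 0, 0, 0, 0, 0, -1]])

```text
time_s: 12.95
ee_pos: [0.4285, 0.2309, 0.0185]
eef_rot: [3.141, 0.001, -3.077]
force: [-0.4, 0.9, 6.1]
grip_width: 0.0306
grip_force: 39.8
```

Request:
jog_arm(motion=[[0, -0.0007, 0, 0, 0, 0, -1], [0, -0.0007, 0, 0, 0, 0, -1], [0, 0, 0, 0, 0, 0, -1]])

```text
time_s: 13.25
ee_pos: [0.4287, 0.2295, 0.0185]
eef_rot: [3.141, 0.001, -3.077]
force: [-0.5, 2.2, 6.5]
grip_width: 0.0304
grip_force: 39.9
```

Request:
jog_arm(motion=[[0, 0.0005, 0, 0, 0, 0, -1], [0, 0, 0, 0, 0, 0, 0.2], [0, 0, 0, 0, 0, 0, 0.2], [0, 0, 0, 0, 0, 0, 0.2], [0, 0, -0.02, 0, 0, 0, 0.2]])

```text
time_s: 13.75
ee_pos: [0.4268, 0.2292, 0.0363]
eef_rot: [-3.14, -0.004, -3.077]
force: [-0.8, -0.6, -0.3]
grip_width: 0.0559
grip_force: 0.0
```

Request:
jog_arm(motion=[[0, 0, -0.04, 0, 0, 0, -1], [0.02, 0, -0.02, 0, 0, 0, -1], [0.04, 0, 0, 0, 0, 0, -1], [0, 0, 0, 0, 0, 0, -1], [0, 0, 0, 0, 0, 0, -1]])

```text
time_s: 14.25
ee_pos: [0.3682, 0.2261, 0.0983]
eef_rot: [3.141, 0.001, -3.076]
force: [0.1, -0.3, 0.3]
grip_width: 0.0201
grip_force: 0.0
```

Run:
```python
from h import *
import pickle
m=ctrl.camera_model('wrist');a=save('wrist','w6');pickle.dump(m,open('w6.pkl','wb'))
o=ctrl.get_obs();print(o['time_s'],np.round(o['ee_pos'],4),o['grip_width'],o['qpos'],o['force'])
H=np.array([.5175,.2055]);a_=np.radians(8.4);R=np.array([[np.cos(a_),-np.sin(a_)],[np.sin(a_),np.cos(a_)]])
for q in((-46-65,33.5-12),(-46-65,33.5+22.8)): print(np.round(proj(m,[*(H+R@np.array(q)/1000),.042],True)), H+R@np.array(q)/1000)
g=cv2.cvtColor(a,cv2.COLOR_RGB2HSV)
u,v=[int(x) for x in proj(m,[*(H+R@np.array((-80,38))/1000),.042],True)];print(u,v,a[v,u])
```

```text
14.3 [0.3687 0.2261 0.0982] 0.01599731975800559 [ 4.65343515e-01  1.70352399e-01  1.95513511e+00 -5.26943164e-05
  1.01550553e+00 -1.17035259e+00] [ 0.62810686 -0.96997906  0.0374895 ]
[295. 305.] [0.40454999 0.21055414]
[345. 302.] [0.3994663  0.24498082]
321 342 [ 93  97 107]
```

```bash
python3 plan.py .3805 .2248 .016 188.4
python3 - <<'E'
from h import *
im=cv2.imread('pics/w6.png').astype(int);d=im[:,:,0]-im[:,:,2]
for v in(295,300,305,310,315,325,335): r=np.where(d[v,270:370]>6)[0]+270;print(v,(r.min(),r.max(),len(r)) if len(r) else None, im[v,321])
E
```

```text
t 14.3 pos [0.3687 0.2261 0.0982] rot [ 1.7999e+02  3.0000e-02 -1.7628e+02] N 2
[np.float64(-0.0058), np.float64(-0.001), np.float64(0.0411), 0, 0, np.float64(-0.0408)]
[np.float64(-0.0058), np.float64(-0.0013), np.float64(0.0411), 0, 0, np.float64(-0.0408)]
295 None [46 45 45]
300 None [47 44 45]
305 (np.int64(302), np.int64(338), 37) [108  99  94]
310 (np.int64(301), np.int64(339), 39) [106  97  92]
315 (np.int64(300), np.int64(340), 41) [106  97  93]
325 (np.int64(299), np.int64(341), 43) [107  98  93]
335 (np.int64(298), np.int64(342), 45) [107  99  93]
```

Run:
```python
from h import *
import pickle
im=cv2.imread('pics/w6.png').astype(int)
for v in(285,297,306,312,330): print(v,[tuple(im[v,u]) for u in range(280,364,5)] if 0 else ' '.join(f'{u}:{im[v,u].sum()//3},{im[v,u,0]-im[v,u,2]}' for u in range(276,368,4)))
print('col',' '.join(f'{v}:{im[v,321].sum()//3},{im[v,321,0]-im[v,321,2]}' for v in range(240,400,5)))
m=pickle.load(open('w6.pkl','rb'))
for P in((.3687,.2261,.0982),(.3687,.2261,.14)):print(proj(m,P,True))
```

```text
285 276:101,-3 280:100,-3 284:102,-2 288:101,-3 292:101,-4 296:72,-2 300:39,-4 304:100,-17 308:101,-17 312:100,-14 316:102,-13 320:104,-14 324:108,-13 328:114,-12 332:117,-12 336:115,-13 340:41,-3 344:75,-2 348:100,-3 352:101,-2 356:100,-3 360:100,-3 364:100,-4
297 276:101,-2 280:101,-2 284:100,-2 288:101,-2 292:100,-3 296:31,-1 300:32,0 304:46,2 308:45,2 312:44,3 316:46,1 320:45,1 324:45,2 328:46,1 332:46,1 336:45,1 340:30,-2 344:31,-1 348:100,-2 352:100,-2 356:101,-3 360:101,-3 364:100,-3
306 276:101,-2 280:100,-3 284:101,-1 288:100,-2 292:87,-3 296:31,0 300:34,0 304:97,14 308:96,14 312:98,14 316:98,14 320:98,15 324:99,14 328:98,15 332:98,14 336:96,14 340:35,0 344:30,0 348:80,-3 352:101,-3 356:100,-3 360:99,-2 364:101,-3
312 276:100,-2 280:100,-2 284:100,-2 288:100,-2 292:58,-2 296:28,0 300:51,4 304:97,14 308:94,14 312:99,14 316:97,14 320:97,14 324:98,14 328:98,14 332:97,13 336:97,12 340:57,5 344:29,0 348:48,-1 352:99,-2 356:99,-2 360:100,-2 364:99,-2
330 276:99,-1 280:99,-3 284:100,-2 288:91,-2 292:28,0 296:29,1 300:94,14 304:97,15 308:95,14 312:98,14 316:97,14 320:98,14 324:98,14 328:97,13 332:97,14 336:96,15 340:102,12 344:28,1 348:28,0 352:79,-1 356:98,-2 360:99,-2 364:99,-3
col 240:123,-10 245:122,-10 250:121,-9 255:119,-11 260:119,-13 265:118,-12 270:114,-13 275:111,-15 280:108,-14 285:105,-13 290:47,2 295:45,1 300:45,2 305:100,14 310:98,14 315:98,13 320:97,15 325:99,14 330:98,14 335:99,14 340:99,13 345:98,15 350:97,15 355:99,15 360:75,9 365:52,1 370:73,3 375:91,2 380:104,4 385:112,3 390:109,2 395:95,4
[320.30337945 290.04856551]
[320.30929331 328.18269827]
```

Request:
jog_arm(motion=[[-0.005, -0.001, 0.04, 0, 0, -0.041, -1], [-0.006, -0.0013, 0.03, 0, 0, -0.041, -1], [0, 0, 0.012, 0, 0, 0, -1], [0, 0, 0, 0, 0, 0, -1], [0, 0, 0, 0, 0, 0, -1]])

```text
time_s: 14.8
ee_pos: [0.3799, 0.2248, 0.0167]
eef_rot: [3.141, 0.0, -2.996]
force: [0.8, 0.3, 0.9]
grip_width: 0.0004
grip_force: 0.0
```

Request:
jog_arm(motion=[[-0.003, 0, 0, 0, 0, 0, -1], [-0.003, 0, 0, 0, 0, 0, -1], [-0.001, 0, 0, 0, 0, 0, -1], [0, 0, 0, 0, 0, 0, -1]])

```text
time_s: 15.2
ee_pos: [0.3867, 0.2257, 0.0164]
eef_rot: [3.141, 0.001, -2.995]
force: [0.4, 0.2, 0.9]
grip_width: 0.0001
grip_force: 0.0
```

```bash
cat > st.py <<'E'
from h import *
o=ctrl.get_obs();p=np.array(o['ee_pos']);H=np.array([.5175,.2055]);a=np.radians(8.4);R=np.array([[np.cos(a),-np.sin(a)],[np.sin(a),np.cos(a)]])
print(o['time_s'],np.round(p,4),np.round(np.degrees(o['eef_rot']),2),'H:',np.round(1000*R.T@(p[:2]-H),1),'F in fixture',np.round(R.T@np.array(o['force'])[:2],1),np.round(o['force'],1),o['grip_width'],np.round(o['moment'],2))
E
python3 st.py
```

```text
15.2 [0.3867 0.2257 0.0164] [ 1.7999e+02  4.0000e-02 -1.7161e+02] H: [-126.5   39.1] F in fixture [0.4 0.2] [0.4 0.2 0.9] 0.00014653989769942472 [0.11 0.02 0.02]
```

Request:
jog_arm(motion=[[-0.003, 0, 0, 0, 0, 0, -1], [-0.003, 0, 0, 0, 0, 0, -1], [-0.002, 0, 0, 0, 0, 0, -1], [-0.002, 0, 0, 0, 0, 0, -1], [-0.002, 0, 0, 0, 0, 0, -1]])

```text
time_s: 15.7
ee_pos: [0.3983, 0.2274, 0.016]
eef_rot: [-3.142, -0.0, -2.995]
force: [-1.2, 0.3, 0.6]
grip_width: 0.0004
grip_force: 0.6
```

Request:
jog_arm(motion=[[-0.002, 0, 0, 0, 0, 0, -1], [-0.002, 0, 0, 0, 0, 0, -1], [-0.002, 0, 0, 0, 0, 0, -1]])

```text
time_s: 16.0
ee_pos: [0.4043, 0.2283, 0.016]
eef_rot: [-3.142, -0.0, -2.995]
force: [-1.9, -0.3, -0.2]
grip_width: 0.0001
grip_force: 0.5
```

Request:
jog_arm(motion=[[-0.0015, 0, 0, 0, 0, 0, -1], [-0.0015, 0, 0, 0, 0, 0, -1], [-0.0015, 0, 0, 0, 0, 0, -1], [-0.0015, 0, 0, 0, 0, 0, -1]])

```text
time_s: 16.4
ee_pos: [0.4102, 0.2291, 0.016]
eef_rot: [-3.142, 0.0, -2.995]
force: [-0.9, 0.3, -0.8]
grip_width: 0.0003
grip_force: 0.4
```

Request:
jog_arm(motion=[[-0.001, 0, 0, 0, 0, 0, -1], [-0.001, 0, 0, 0, 0, 0, -1], [-0.001, 0, 0, 0, 0, 0, -1], [0, 0, 0, 0, 0, 0, -1]])

```text
time_s: 16.8
ee_pos: [0.4132, 0.2296, 0.0161]
eef_rot: [3.142, 0.0, -2.995]
force: [-0.5, -0.6, -0.3]
grip_width: 0.0003
grip_force: 0.0
```

Request:
jog_arm(motion=[[-0.001, 0, 0, 0, 0, 0, -1], [-0.001, 0, 0, 0, 0, 0, -1], [-0.001, 0, 0, 0, 0, 0, -1], [0, 0, 0, 0, 0, 0, -1]])

```text
time_s: 17.2
ee_pos: [0.4162, 0.23, 0.016]
eef_rot: [3.142, 0.0, -2.995]
force: [-0.1, 0.5, 0.3]
grip_width: 0.0005
grip_force: 0.0
```

Request:
jog_arm(motion=[[-0.001, 0, 0, 0, 0, 0, -1], [-0.001, 0, 0, 0, 0, 0, -1], [-0.001, 0, 0, 0, 0, 0, -1]])

```text
time_s: 17.5
ee_pos: [0.4191, 0.2304, 0.016]
eef_rot: [-3.142, -0.0, -2.995]
force: [-1.3, 1.0, 0.1]
grip_width: 0.0005
grip_force: 0.6
```

Request:
jog_arm(motion=[[-0.001, 0, 0, 0, 0, 0, -1], [-0.0005, 0, 0, 0, 0, 0, -1], [0, 0, 0, 0, 0, 0, -1]])

```text
time_s: 17.8
ee_pos: [0.4206, 0.2307, 0.016]
eef_rot: [3.142, 0.0, -2.995]
force: [-0.7, 0.6, 1.5]
grip_width: 0.0004
grip_force: 0.2
```

Request:
jog_arm(motion=[[-0.001, 0, 0, 0, 0, 0, -1], [-0.001, 0, 0, 0, 0, 0, -1], [0, 0, 0, 0, 0, 0, -1]])

```text
time_s: 18.1
ee_pos: [0.4226, 0.231, 0.016]
eef_rot: [3.142, 0.0, -2.995]
force: [-0.0, 0.6, -0.0]
grip_width: 0.0004
grip_force: 0.1
```

Request:
jog_arm(motion=[[-0.001, 0, 0, 0, 0, 0, -1], [-0.001, 0, 0, 0, 0, 0, -1], [0, 0, 0, 0, 0, 0, -1]])

```text
time_s: 18.4
ee_pos: [0.4245, 0.2312, 0.016]
eef_rot: [-3.142, -0.0, -2.995]
force: [-0.2, 0.7, -0.7]
grip_width: 0.0009
grip_force: 0.4
```

Request:
jog_arm(motion=[[-0.001, 0, 0, 0, 0, 0, -1], [-0.001, 0, 0, 0, 0, 0, -1]])

```text
time_s: 18.6
ee_pos: [0.4252, 0.2313, 0.0158]
eef_rot: [-3.141, -0.003, -2.995]
force: [-14.9, -2.0, 7.9]
grip_width: 0.0005
grip_force: 7.3
```

Request:
jog_arm(motion=[[0, 0, 0, 0, 0, 0, -1], [0, 0, 0, 0, 0, 0, -1], [0, 0, 0, 0, 0, 0, -1]])

```text
time_s: 18.9
ee_pos: [0.4251, 0.2313, 0.0157]
eef_rot: [-3.141, -0.003, -2.995]
force: [-10.9, -2.2, 5.2]
grip_width: 0.0006
grip_force: 5.3
```

```bash
python3 st.py
```

```text
18.9 [0.4251 0.2313 0.0157] [-179.97   -0.19 -171.59] H: [-87.7  39. ] F in fixture [-11.1  -0.6] [-10.9  -2.2   5.2] 0.0005910249579888788 [-0.38  1.83 -0.07]
```

Request:
jog_arm(motion=[[-0.0005, 0, -0.0005, 0, 0, 0, -1], [0, 0, 0, 0, 0, 0, -1], [0, 0, 0, 0, 0, 0, -1]])

```text
time_s: 19.2
ee_pos: [0.4251, 0.2312, 0.0158]
eef_rot: [-3.141, -0.005, -2.995]
force: [-10.9, -1.5, 2.6]
grip_width: 0.0006
grip_force: 5.6
```

```bash
python3 st.py
```

```text
19.2 [0.4251 0.2312 0.0158] [-179.96   -0.26 -171.59] H: [-87.7  39. ] F in fixture [-11.1   0.1] [-10.9  -1.5   2.6] 0.0005832906642616693 [-0.22  2.03 -0.05]
```

Request:
jog_arm(motion=[[-0.0006, 0, -0.0003, 0, 0, 0, -1], [0, 0, 0, 0, 0, 0, -1], [0, 0, 0, 0, 0, 0, -1]])

```text
time_s: 19.5
ee_pos: [0.4251, 0.2312, 0.0158]
eef_rot: [-3.141, -0.006, -2.995]
force: [-13.3, -1.4, 1.2]
grip_width: 0.0009
grip_force: 6.8
```

```bash
python3 st.py
```

```text
19.5 [0.4251 0.2312 0.0158] [-179.95   -0.34 -171.6 ] H: [-87.6  38.9] F in fixture [-13.3   0.5] [-13.3  -1.4   1.2] 0.0008666924996103861 [-0.14  2.47 -0.08]
```

Request:
jog_arm(motion=[[-0.0005, 0, 0, 0, 0, 0, -1], [-0.0004, 0, 0, 0, 0, 0, -1], [0, 0, 0, 0, 0, 0, -1], [0, 0, 0, 0, 0, 0, -1]])

```text
time_s: 19.9
ee_pos: [0.4252, 0.2312, 0.0158]
eef_rot: [-3.14, -0.008, -2.995]
force: [-18.8, -1.2, 6.9]
grip_width: 0.0006
grip_force: 9.9
```

```bash
python3 st.py
```

```text
19.9 [0.4252 0.2312 0.0158] [-179.94   -0.44 -171.59] H: [-87.5  38.9] F in fixture [-18.7   1.6] [-18.8  -1.2   6.9] 0.000599277750757814 [-0.33  3.59 -0.13]
```

It held at about 19 N along the slot without moving, at the expected depth. I'll back off and check it with the cameras.

Request:
jog_arm(motion=[[0.002, 0, 0, 0, 0, 0, -1], [0.01, 0, 0, 0, 0, 0, -1], [0.01, 0, -0.01, 0, 0, 0, -1], [0, 0, -0.045, 0, 0, 0, 1], [0, 0, -0.045, 0, 0, 0, 1]])

```text
time_s: 20.4
ee_pos: [0.4058, 0.2284, 0.1178]
eef_rot: [-3.141, -0.001, -2.995]
force: [0.8, 0.5, 0.8]
grip_width: 0.013
grip_force: 0.0
```

Request:
jog_arm(motion=[[0, 0, -0.045, 0, 0, 0, 1], [0, 0, -0.02, 0, 0, 0, 1], [0.02, 0, 0, 0, 0, 0, 1], [0, 0, 0, 0, 0, 0, 1], [0, 0, 0, 0, 0, 0, 1]])

```text
time_s: 20.9
ee_pos: [0.3869, 0.2257, 0.1818]
eef_rot: [3.141, 0.001, -2.995]
force: [0.3, 0.1, -0.2]
grip_width: 0.0528
grip_force: 0.0
```

```bash
python3 st.py
python3 - <<'E'
from h import *
import pickle
m=ctrl.camera_model('wrist');a=save('wrist','w7').astype(int);pickle.dump(m,open('w7.pkl','wb'))
H=np.array([.5175,.2055]);t=np.radians(8.4);R=np.array([[np.cos(t),-np.sin(t)],[np.sin(t),np.cos(t)]])
d=a[:,:,2]-a[:,:,0]; hit=[]
def rd(hx,hy,z):
    u,v=np.round(proj(m,[*(H+R@np.array((hx,hy))/1000),z],True)).astype(int); return (a[v,u].sum()//3,d[v,u]) if 0<=v<480 and 0<=u<640 else None
for hx in(-75,-65,-55,-45,-35): print(hx,' '.join(f'{hy}:{rd(hx,hy,.042)}'.replace('np.int64','') for hy in range(14,64,2)))
print('x scan',' '.join(f'{hx}:{rd(hx,38,.042)}'.replace('np.int64','') for hx in range(-100,-30,3)))
E
```

```text
20.9 [0.3869 0.2257 0.1818] [ 1.7999e+02  4.0000e-02 -1.7158e+02] H: [-126.2   39.1] F in fixture [0.4 0.1] [ 0.3  0.1 -0.2] 0.05278409985831415 [-0.02  0.04  0.02]
-75 14:((224), (9)) 16:((224), (8)) 18:((223), (9)) 20:((217), (11)) 22:((119), (13)) 24:((111), (16)) 26:((112), (14)) 28:((111), (15)) 30:((109), (14)) 32:((113), (14)) 34:((112), (15)) 36:((112), (14)) 38:((113), (15)) 40:((112), (15)) 42:((113), (15)) 44:((112), (14)) 46:((112), (15)) 48:((111), (14)) 50:((107), (13)) 52:((106), (12)) 54:((101), (9)) 56:((208), (10)) 58:((224), (8)) 60:((220), (10)) 62:((222), (9))
-65 14:((224), (9)) 16:((225), (8)) 18:((224), (8)) 20:((213), (10)) 22:((130), (13)) 24:((110), (16)) 26:((112), (14)) 28:((111), (13)) 30:((109), (15)) 32:((114), (16)) 34:((114), (15)) 36:((113), (15)) 38:((113), (15)) 40:((112), (15)) 42:((113), (15)) 44:((113), (16)) 46:((112), (16)) 48:((110), (15)) 50:((110), (14)) 52:((111), (13)) 54:((170), (10)) 56:((216), (10)) 58:((224), (9)) 60:((222), (9)) 62:((222), (10))
-55 14:((224), (9)) 16:((226), (8)) 18:((222), (9)) 20:((214), (11)) 22:((125), (13)) 24
[... 890 characters left out ...]
:((111), (15)) 34:((111), (15)) 36:((111), (15)) 38:((114), (17)) 40:((114), (16)) 42:((110), (15)) 44:((112), (15)) 46:((111), (15)) 48:((108), (16)) 50:((93), (12)) 52:((112), (16)) 54:((113), (15)) 56:((110), (14)) 58:((109), (12)) 60:((110), (13)) 62:((113), (15))
x scan -100:((216), (9)) -97:((217), (10)) -94:((216), (10)) -91:((217), (10)) -88:((100), (4)) -85:((59), (4)) -82:((60), (4)) -79:((63), (4)) -76:((112), (15)) -73:((112), (15)) -70:((112), (15)) -67:((113), (15)) -64:((111), (14)) -61:((113), (16)) -58:((113), (16)) -55:((113), (16)) -52:((113), (15)) -49:((112), (14)) -46:((112), (14)) -43:((113), (15)) -40:((113), (15)) -37:((112), (15)) -34:((114), (17)) -31:((111), (17))
```

```bash
python3 -c "
from station import ctrl
print(ctrl.hand_in())"
```

```text
the job is handed in; nothing more can be done
None
```

The housing is in the fixture against the rail and lug, and the wedge is driven in square and locked at about 19 N. It stayed put when let go, the bottle, jar and hub were not touched, and the job was handed in at about 21 s.

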